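Take apart the pile on the ottoman and put each thing in its place

ROBOT

A 6-joint arm with a two-finger parallel gripper is mounted at the origin on the work surface. World frame = base frame: x ahead of the robot, y to its left, z up, the work surface at z = 0. Lengths are in m, angles in degrees, forces in N, time in s.
With the tool pointing down it reaches from about 0.375 to 0.9 m from the base axis. Payload 3.1 kg.
Tool frame: the origin (TCP) lies on the centre line of the jaws, within the pads' length; the fingertips stand 25 mm ahead of it and the grasp point (between the pads) lies 6 mm ahead of it; z points along the fingers, y is the line along which they close (so a half turn about z gives the same grasp; the last joint's range is limited). The gripper opens to 87 mm and grips with 3 to 60 N. Pads are 19 mm wide; open, the fingers measure 117 mm over their backs; the gripper's body (75 mm by 190 mm) begins 51 mm behind the grasp point.
Start: joints at [54.001, 30.224, 82.088, -0, 67.689, -10.227], TCP at [0.272, 0.563, 0.248] pointing down, gripper open.
Joint ranges: [-176.69, 176.69], [-43.24, 126.21], [12.49, 139.97], [-82, 262], [0, 151.66], [-163.58, 163.58]. Speed limits (degrees/s): [159.86, 159.86, 180, 180, 180, 180].

INTERFACE

Orientations are given as a 3x3 rotation matrix whose columns are the frame's x, y, z axes.
In Python, from rig import bot, cams, models gives the robot as it stands. The module is installed in compiled form; this text tells all that it offers.
- The arm moves only by the shell command python3 -m handwheel 'ROWS' [OPENING]. ROWS is JSON, a list of rows, each a list of 6 numbers: the shift along the world's x, y, z each as a share of 1 m, from -1 to 1, then the turn, a rotation vector about the world's x, y, z each as a share of 2 rad, from -1 to 1. In form: [[dx, dy, dz, wx, wy, wz], ...]. A call has exactly 8 rows; each row is the pose to reach, as a shift and turn from the pose commanded when the call began; what a row does not reach only later rows make up. A row lasts 1/12 s, in which the tool goes at most 41.7 mm and 7.16 degrees, less where a joint would pass 70% of its speed; a pose out of reach is approached as far as the arm can. A call with a number of a shift or a turn outside -1 to 1 is refused whole. A call with a gripper value outside its range is refused whole. OPENING is the opening, from -1 (shut) to 1 (fully open), so that 0 is half open, set as the call begins (- or left out, the last holds). The fingers move at their own pace and stop on an object; the grip force is fixed at half the most. Time passes only in rows, so rows that repeat a pose let the fingers close, or fill a call up. It gives the time, the measured TCP pose, the force, the opening and the grip force at its end, in the units of the state.
- bot.read_state(): the state, without advancing time (a new reading comes with each control period).
- cams.capture(name): name is "scene" or "top"; returns (picture, depth): 384x512x3 uint8, blue, green, red; 384x512 float32, m along the optical axis (not along the pixel's ray), 0 where there is no reading.
- cams.calibration(name): a dict with "mtx" (3x3 intrinsics, pixels), "R" (3x3) and "t" (3): a world point X has camera coordinates R X + t. Camera axes: x right, y down, z forward; pixel columns grow to the right and rows downward; lengths in m; the calibration is good to about 2 mm. A picture is of the moment at which its call begins. calibration takes no time and is no camera call.
- bot.hand_in(): hands the job in; it is judged then, once.
Trained networks look in the newest picture that a camera, given by its name, has taken for a name from the list of things; names that differ only in an ending like _2 or _b are one class to them, and where a whole thing is asked for, a point or a joint stands for the part that bears it (a point fixed in the world has none). Each returns a list of dicts, best first, with "conf" (0 to 1); they miss things now and then, are a little off and sometimes report something else, mostly with a low value. They report only what shows in the picture. A call takes as long as a camera call. They do not tell look-alikes from the thing itself.
- models.spot_in(query, camera): "position" ([column, row] in pixels, amid what is visible of it).
- models.tip_of(query, camera): "position" ([column, row] in pixels: a listed point, or the origin of a listed thing).
The state is a dict: "time_s": time; "joint_positions": joint angles; "qvel": joint speeds; "tau": joint torques, N m; "position": TCP position; "tcp_rot": TCP orientation; "force": force on the tool from outside, world axes, zero at the start; "moment": the same for the moment, N m; "opening": opening from 0.0 (shut) to 1.0 (fully open); "grasp_force": force on a finger pad.
Only numpy, scipy, OpenCV 4.12 (cv2) and the standard library are available. Lean on these libraries where they do the work, as an engineer would, in place of code of your own. Each camera call takes 0.05 s, during which the arm holds its last target. There are 200 camera calls.

TASK

The last guests piled everything up on the brochure: take the pile apart from the top and put each thing where it belongs, the beaker standing in the middle of the round coaster, the remote control lying buttons up in the long leather tray, the pack of cards lying flat in the small wooden card tray with the thumb notches, and the domino box lying flat, lid up, in the wooden crate. Set things down rather than dropping them, keep the beaker upright, and leave the candle and the potted plant where they stand.

Things in the scene. Friction and masses are not known exactly. Their poses are not given: they have to be found in the camera images.
- dominoes: wooden domino box with a flush sliding lid (small dark round finger notch near one end), closed, 170 x 55 x 35 mm (x, y, z), 0.3 to 0.5 kg. The bottom of the pile: it lies flat on a thin brochure (fixed, 210 x 148 x 10 mm) and carries the pack of cards near one end and the beaker near the other. Origin: centre of its underside; x along its length, z up. It may lie either way round in the crate.
- cards: boxed pack of playing cards, rigid, 92 x 63 x 18 mm (x, y, z), about 0.1 kg, white with a dark blue pattern, lying flat on one end of the domino box, its length roughly along the box and its 63 mm width reaching about 4 mm past the box's long sides. The remote control lies across it. Origin: centre of its underside; x along its length, z up.
- beaker: empty white stoneware beaker without handle, 75 mm high, outer diameter 54 mm at the foot, 62 mm at 20 mm up and 64 mm at the rim, wall 4 mm, about 0.22 kg, standing on the other end of the domino box, about 15 mm from the pack of cards. Origin: centre of its underside, z up.
- remote: light grey TV remote control with buttons on top, 160 x 46 x 20 mm (x, y, z; the buttons rise 1 mm more), edges rounded by 5 mm, about 0.14 kg, lying buttons up across the pack of cards, roughly square to the domino box, both ends overhanging. Origin: centre of its underside; x along its length, z up. It may lie either way round in its tray.
- coaster: round cork coaster, diameter 100 mm, 6 mm thick, fixed. Origin: centre of its underside; z up.
- remote_tray: long low tray of dark brown leather, fixed, 205 x 106 mm outside (x, y), inside 195 x 96 mm; its floor is 5 mm above its origin and the rim 8 mm above the floor. Origin: centre of its underside; x along its length, z up.
- card_tray: small dark wooden tray for one pack of cards, fixed, 128 x 99 mm outside (x, y), inside 116 x 87 mm, floor 5 mm above its origin, rim 8 mm above the floor and 6 mm thick; each long side has a 56 mm wide thumb notch in its middle, open down to the floor, so that fingers holding the pack by its long sides have room. Origin: centre of its underside; x along its length, z up.
- crate: low open wooden crate, empty, fixed, 221 x 136 x 40 mm outside (x, y, z), inside 205 x 120 mm, floor 8 mm above its origin, walls 32 mm above the floor. Origin: centre of its underside; x along its length, z up.
- candle: unlit candle in an amber glass jar, diameter 76 mm, 80 mm high with the wick, loose: leave it alone. Origin: centre of its underside.
- plant: small succulent in a terracotta pot, diameter 74 mm, about 115 mm high, loose: leave it alone. Origin: centre of its underside.
Not all that is in view belongs to the job. What is meant by the dominoes is not blue, white or yellow, and is the larger of those in its own colour.

How it is judged (in metres and radians):
At the end, for the whole second after the job is handed in: Beaker upright on the coaster, within 15 mm of its centre; remote (buttons up), cards and domino box (lid up) each lying flat on the floor of its own tray, tray and crate, within 32, 20 and 45 mm of its centre (height within 2 mm, tilt under 0.03 rad); all released and at rest (horizontal distance between beaker and coaster below 0.015 m and z of beaker in the frame of coaster between 0.004 and 0.008 m and angle between each of beaker, remote, cards, dominoes's own z axis and vertical below 0.03 rad and linear speed of each of beaker, remote, cards, dominoes below 0.01 m/s and angular speed of each of beaker, remote, cards, dominoes below 0.1 rad/s and horizontal distance between remote and remote_tray below 0.032 m and z of remote in the frame of remote_tray between 0.003 and 0.007 m and horizontal distance between cards and card_tray below 0.02 m and z of cards in the frame of card_tray between 0.003 and 0.007 m and horizontal distance between dominoes and crate below 0.045 m and z of dominoes in the frame of crate between 0.006 and 0.01 m); the robot touches nothing.
It fails at once if the beaker, remote, cards or domino box is dropped or thrown (faster than 0.7 m/s, a free fall of 25 mm, with no finger on it) ((linear speed of beaker above 0.7 m/s and contact force between the fingers and beaker below 0.01 N) or (linear speed of remote above 0.7 m/s and contact force between the fingers and remote below 0.01 N) or (linear speed of cards above 0.7 m/s and contact force between the fingers and cards below 0.01 N) or (linear speed of dominoes above 0.7 m/s and contact force between the fingers and dominoes below 0.01 N)).
It fails at once if the beaker is tipped by more than 40 degrees (angle between beaker's own z axis and vertical above 0.7 rad).
It fails at once if the candle or the plant is moved by more than 25 mm (distance of any of candle, plant from where it was at the start of the episode above 0.025 m).
It also fails if it takes over 128 s, if anything falls off the work surface, if the arm or the gripper's body presses on something with over 40 N, if the wrist force passes 120 N, or if a joint passes its speed limit or range.

## Working session

There is one attempt and no reset: what is moved stays moved. The work goes in short steps, Python scripts to look and compute and a shell command to move; the robot and the scene stay as the last step left them, time stands still between calls to the robot, and variables do not carry over. Pictures are saved under pics/ and viewed, at most 14 in all, crops included, and the job is handed in when it is done.

```bash
mkdir -p pics; ls
python3 - <<'E'
from rig import bot,cams,models
import cv2,numpy as np
s=bot.read_state();print(s['time_s'],s['position'],s['tcp_rot'],s['opening'])
for c in ['scene','top']:
    p,d=cams.capture(c);cv2.imwrite(f'pics/{c}0.png',cv2.resize(p,(800,600)));np.savez(f'{c}0.npz',p=p,d=d)
    k=cams.calibration(c);print(c,k)
    for n in ['dominoes','cards','beaker','remote','coaster','remote_tray','card_tray','crate','candle','plant']:
        print(n,[(np.round(r['position']).tolist(),round(r['conf'],2)) for r in models.spot_in(n,c)[:4]])
E
```

```text
pics
0.0 [0.27131533 0.56227136 0.24655755] [[-9.00532181e-01  4.34787500e-01 -1.27328152e-03]
 [ 4.34789209e-01  9.00530471e-01 -1.79284282e-03]
 [ 3.67123158e-04 -2.16812172e-03 -9.99997582e-01]] 1.0031268649359228
scene {'mtx': array([[355.15162885,   0.        , 251.26069156],
       [  0.        , 355.15162885, 195.74507775],
       [  0.        ,   0.        ,   1.        ]]), 'R': array([[-0.35390764,  0.93506395, -0.02011955],
       [ 0.54964863,  0.19053248, -0.81337799],
       [-0.75672701, -0.29891937, -0.58138752]]), 't': array([ 0.12991345, -0.23263882,  1.49578494])}
dominoes [([439.0, 240.0], 0.97), ([357.0, 174.0], 0.82), ([342.0, 217.0], 0.78), ([195.0, 271.0], 0.75)]
cards [([354.0, 202.0], 0.64)]
beaker [([342.0, 200.0], 0.98)]
remote [([365.0, 192.0], 0.91)]
coaster []
remote_tray [([240.0, 210.0], 0.85)]
card_tray [([162.0, 218.0], 0.91), ([357.0, 272.0], 0.74)]
crate [([153.0, 178.0], 0.63)]
candle [([356.0, 271.0], 0.95), ([92.0, 198.0], 0.47)]
plant [([89.0, 198.0], 0.73)]
top {'mtx': array([[369.19295739,   0.        , 257.94738011],
       [  0.        , 369.19295739, 190.83466998],
       [  0.        ,   0.        ,   1.        ]]), 'R': array([[-0.03014914, -0.99948281,  0.01118711],
       [-0.99755852,  0.02938198, -0.06335379],
       [ 0.06299232, -0.01306986, -0.99792843]]), 't': array([0.0788141 , 0.5017686 , 1.20092004])}
dominoes [([103.0, 213.0], 0.87), ([175.0, 280.0], 0.79), ([273.0, 104.0], 0.78), ([215.0, 99.0], 0.64)]
cards [([173.0, 223.0], 0.71)]
beaker [([178.0, 203.0], 0.71)]
remote [([167.0, 227.0], 0.94), ([175.0, 224.0], 0.17)]
coaster [([214.0, 151.0], 0.87), ([269.0, 189.0], 0.4)]
remote_tray [([271.0, 192.0], 0.96)]
card_tray [([332.0, 154.0], 0.78), ([166.0, 226.0], 0.49)]
crate [([381.0, 205.0], 0.7)]
candle [([160.0, 139.0], 0.83)]
plant [([402.0, 139.0], 0.69)]
```

View pics/scene0.png

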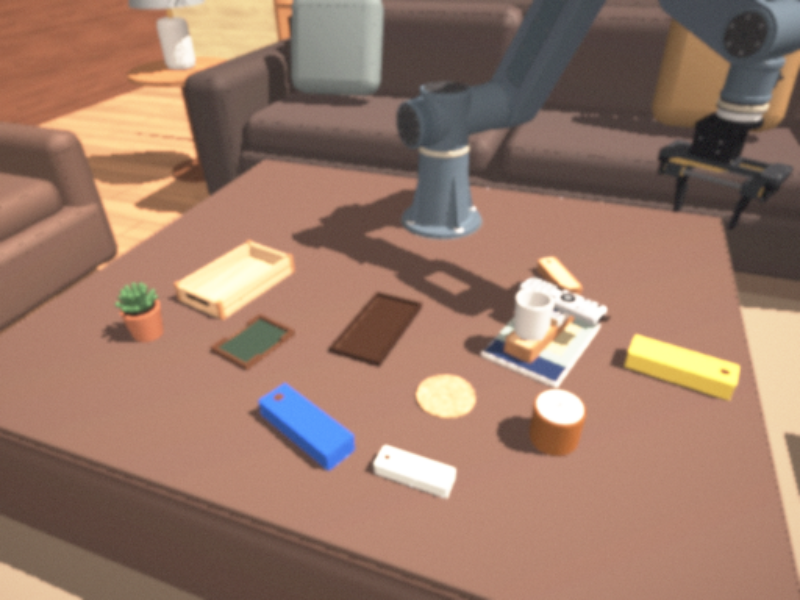

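View pics/top0.png

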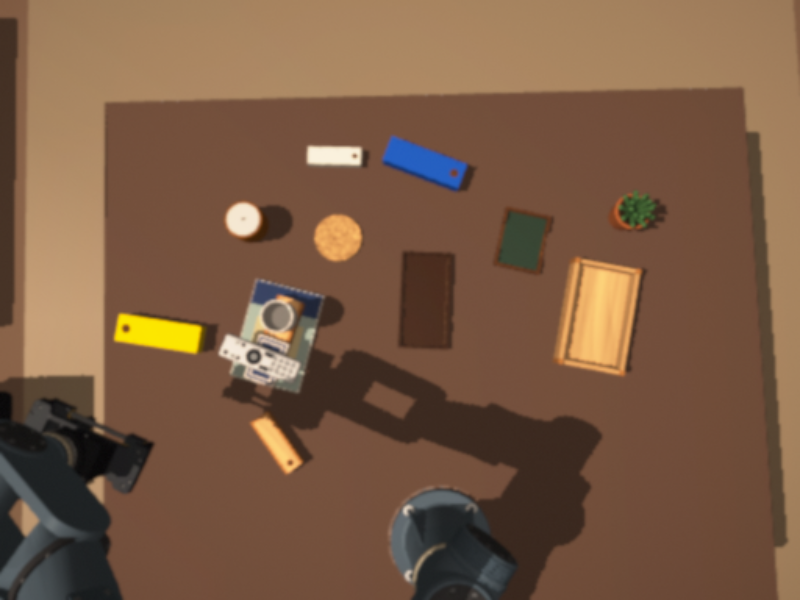

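Scene view (800x600): pile at about (540,330). Boxes of domino type: blue (305,425), white (415,470), yellow (682,366), a small wooden one (559,272, top view (276,444)), and the wooden one under the beaker (535,337, top view (280,310)). Not blue, white or yellow leaves the two wooden ones. The larger is the one in the pile. I'll confirm that with a crop and by measuring.

```bash
cat > h.py <<'E'
from rig import bot,cams,models
import cv2,numpy as np
def cloud(c,d):
    k=cams.calibration(c);v,u=np.mgrid[:384,:512]
    X=np.stack([(u-k['mtx'][0,2])/k['mtx'][0,0]*d,(v-k['mtx'][1,2])/k['mtx'][1,1]*d,d],-1)
    W=(X-k['t'])@k['R'];W[d==0]=np.nan;return W
def rect(P):
    (c,s,a)=cv2.minAreaRect((P[:,:2]*1000).astype(np.float32))
    if s[0]<s[1]: s=(s[1],s[0]);a+=90
    return np.round(c,0),np.round(s,0),round((a+90)%180-90,1),len(P)
def grab(c,n):
    p,d=cams.capture(c);cv2.imwrite(f'pics/{n}.png',cv2.resize(p,(800,600)));return p,cloud(c,d)
def box(W,x0,x1,y0,y1,z0,z1):
    with np.errstate(invalid='ignore'):
        return (W[...,0]>x0)&(W[...,0]<x1)&(W[...,1]>y0)&(W[...,1]<y1)&(W[...,2]>z0)&(W[...,2]<z1)
E
python3 - <<'E'
from h import *
t=np.load('top0.npz');s=np.load('scene0.npz')
cv2.imwrite('pics/crop1.png',np.hstack([cv2.resize(t['p'][170:260,130:220],(400,400),interpolation=2),cv2.resize(s['p'][155:255,300:400],(400,400),interpolation=2)]))
W=cloud('top',t['d']);S=cloud('scene',s['d'])
for n,(u,v) in dict(pile=(177,206),small=(176,284),coaster=(216,152),rtray=(273,192),ctray=(335,154),crate=(383,203),candle=(156,140),plant=(405,136)).items():
    print(n,np.round(W[v,u],3))
for nm,C in (('top',W),('scene',S)):
    c=W[206,177]
    m=box(C,c[0]-.17,c[0]+.15,c[1]-.15,c[1]+.15,0.02,.3)
    h,e=np.histogram(C[m][:,2],np.arange(.02,.16,.004));print(nm,[(round(a,3),b) for a,b in zip(e,h) if b])
def comp(C,seedxy,z0,z1,r=.16):
    m=box(C,seedxy[0]-r,seedxy[0]+r,seedxy[1]-r,seedxy[1]+r,z0,z1).astype(np.uint8)
    n,l,st,ce=cv2.connectedComponentsWithStats(m)
    return [rect(C[l==i]) for i in range(1,n) if st[i,4]>25]
for nm,C in (('top',W),('scene',S)):
  for n,(u,v),z0,z1 in (('crate',(383,203),.033,.06),('ctray',(335,154),.009,.02),('rtray',(273,192),.009,.02),('coaster',(216,152),.0035,.012),('small',(176,284),.015,.06),('candle',(156,140),.05,.1)):
    print(nm,n,comp(C,W[v,u],z0,z1,.13))
E
```

```text
pile [0.461 0.323 0.052]
small [0.213 0.335 0.031]
coaster [0.639 0.2   0.005]
rtray [0.499 0.014 0.008]
ctray [ 0.621 -0.199  0.002]
crate [ 0.452 -0.35   0.009]
candle [0.671 0.382 0.072]
plant [ 0.655 -0.395  0.105]
top [(np.float64(0.02), np.int64(7)), (np.float64(0.024), np.int64(7)), (np.float64(0.028), np.int64(5)), (np.float64(0.032), np.int64(8)), (np.float64(0.036), np.int64(5)), (np.float64(0.04), np.int64(29)), (np.float64(0.044), np.int64(114)), (np.float64(0.048), np.int64(87)), (np.float64(0.052), np.int64(86)), (np.float64(0.056), np.int64(35)), (np.float64(0.06), np.int64(133)), (np.float64(0.064), np.int64(152)), (np.float64(0.068), np.int64(30)), (np.float64(0.072), np.int64(22)), (np.float64(0.076), np.int64(65)), (np.float64(0.08), np.int64(351)), (np.float64(0.084), np.int64(363)), (np.float64(0.088), np.int64(34)), (np.float64(0.092), np.int64(10)), (np.float64(0.096), np.int64(16)), (np.float64(0.1), np.int64(10)), (np.float64(0.104), np.int64(9)), (np.float64(0.108), np.int64(12)), (np.float64(0.112), np.int64(11)), (np.float64(0.116), np.int64(27)), (np.floa
[... 1415 characters left out ...]
[(array([216., 335.]), array([127.,  43.]), 34.3, 554)]
top candle [(array([671., 386.]), array([76., 74.]), 66.2, 485)]
scene crate [(array([ 454., -341.]), array([226., 143.]), -12.1, 539)]
scene ctray [(array([ 540., -291.]), array([89., 31.]), -31.4, 77), (array([ 575., -183.]), array([103.,  38.]), 75.9, 108), (array([ 666., -205.]), array([102.,  37.]), 75.6, 117)]
scene rtray [(array([498.,  19.]), array([211., 108.]), -4.2, 338)]
scene coaster [(array([516., 284.]), array([102.,  29.]), 72.8, 137), (array([639., 199.]), array([100.,  97.]), 16.1, 803)]
scene small [(array([214., 333.]), array([131.,  43.]), 33.9, 318)]
scene candle [(array([671., 383.]), array([75., 74.]), 8.9, 800)]
```

View pics/crop1.png

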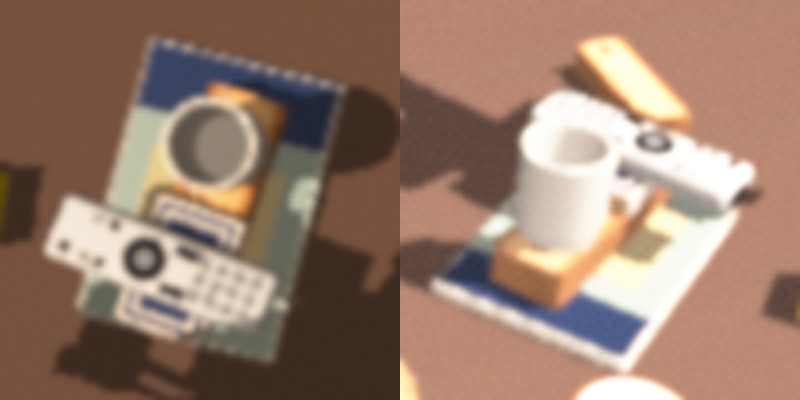

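The crop confirms it. The beaker and the cards stand on the larger wooden box; the lone small wooden one, 127 mm long, is a decoy. Next I measure the pile items in both views.

```bash
cat >> h.py <<'E'
def circ(P,r,z=None):
    from scipy.optimize import least_squares
    c0=P[:,:2].mean(0);f=lambda c:np.hypot(*(P[:,:2]-c).T)-r
    o=least_squares(f,c0,loss='soft_l1',f_scale=.002);return np.round(o.x*1000,1),round(np.std(f(o.x))*1000,1)
E
python3 - <<'E'
from h import *
for c in ('top','scene'):
    C=cloud(c,np.load(c+'0.npz')['d'])
    B=C[box(C,.36,.6,.2,.45,.115,.13)];print(c,'rim',circ(B,.030),rect(B),np.percentile(B[:,2],[50,95]))
    m=box(C,.30,.6,.15,.45,.076,.092)
    b=circ(B,.030)[0]/1000
    m&=np.hypot(C[...,0]-b[0],C[...,1]-b[1])>.042
    n,l,st,ce=cv2.connectedComponentsWithStats(m.astype(np.uint8))
    for i in range(1,n):
        if st[i,4]>60: R=C[l==i];print('remote',rect(R),np.median(R[:,2]))
    for nm,z0,z1 in(('cards',.059,.067),('box',.040,.05)):
        m=box(C,.30,.6,.2,.45,z0,z1)&(np.hypot(C[...,0]-b[0],C[...,1]-b[1])>.036)
        n,l,st,ce=cv2.connectedComponentsWithStats(m.astype(np.uint8))
        for i in range(1,n):
            if st[i,4]>15: R=C[l==i];print(nm,rect(R),np.median(R[:,2]))
    m=box(C,.30,.62,.15,.45,.006,.014);print('broch',rect(C[m]))
    for n in('dominoes','cards','beaker','remote'):
        C_=models.tip_of(n,c);print(n,[(np.round(r['position'],1).tolist(),round(r['conf'],2)) for r in C_[:2]])
E
```

```text
top rim (array([471.9, 310.7]), np.float64(1.3)) (array([471., 311.]), array([63., 60.]), 87.9, 95) [0.12061838 0.12397278]
remote (array([391., 354.]), array([161.,  46.]), 66.6, 776) 0.08390546171651886
cards (array([418., 332.]), array([63., 23.]), 68.3, 128) 0.0640978752685498
cards (array([353., 359.]), array([64., 22.]), 66.8, 121) 0.06372183127473761
box (array([505., 300.]), array([55., 13.]), 66.7, 41) 0.04586712036542544
box (array([438., 325.]), array([55., 20.]), 68.7, 67) 0.046048033813247576
broch (array([462., 305.]), array([319., 293.]), -0.6, 1319)
dominoes [([105.8, 213.2], 0.97), ([175.7, 278.1], 0.88)]
cards [([172.3, 232.4], 0.65)]
beaker []
remote [([166.1, 225.9], 0.69)]
scene rim (array([471.1, 309.3]), np.float64(1.5)) (array([471., 308.]), array([64., 61.]), 32.5, 123) [0.11930036 0.12242523]
remote (array([390., 353.]), array([159.,  48.]), 66.8, 499) 0.08416974672261213
cards (array([423., 350.]), array([28., 26.]), 66.8, 50) 0.06449170026887056
box (array([436., 348.]), array([37., 17.]), -20.1, 31) 0.046079427751025
box (array([502., 298.]), array([55., 17.]), 71.9, 61) 0.04514201075983422
broch (array([494., 310.]), array([362., 165.]), -26.6, 1347)
dominoes [([433.8, 240.9], 0.95), ([357.6, 179.6], 0.93)]
cards [([351.1, 197.4], 0.65)]
beaker [([338.9, 211.7], 0.73)]
remote [([357.9, 194.3], 0.62)]
```

Both views agree to within 2 mm: the beaker is at (0.4715, 0.310) with its rim at 0.120, and the box axis lies at -22.5°. I take the beaker first, with the jaws closing across the box.

```bash
python3 -m handwheel '[[0.01,-0.015,0,0,0,0.003],[0.04,-0.05,0,0,0,0.01],[0.07,-0.085,0,0,0,0.015],[0.1,-0.125,0,0,0,0.02],[0.125,-0.155,0,0,0,0.027],[0.15,-0.19,0,0,0,0.027],[0.17,-0.215,0,0,0,0.027],[0.19,-0.24,0,0,0,0.027]]' 1
python3 -m handwheel '[[0.007,-0.009,0,0,0,0],[0.0095,-0.012,0,0,0,0],[0.0095,-0.012,0,0,0,0],[0.0095,-0.012,-0.01,0,0,0],[0.0095,-0.012,-0.03,0,0,0],[0.0095,-0.012,-0.04,0,0,0],[0.0095,-0.012,-0.05,0,0,0],[0.0095,-0.012,-0.05,0,0,0]]'
```

```text
time_s: 2.17
position: [0.4629, 0.3208, 0.2478]
tcp_rot: [[-0.923, 0.386, 0.001], [0.386, 0.923, -0.0], [-0.0, 0.0, -1.0]]
force: [0.3, 0.6, -1.0]
opening: 0.999
grasp_force: 0.0
time_s: 2.83
position: [0.4689, 0.3113, 0.195]
tcp_rot: [[-0.923, 0.384, -0.005], [0.384, 0.923, -0.002], [0.004, -0.004, -1.0]]
force: [-0.8, 0.7, -0.5]
opening: 1.002
grasp_force: 0.0
```

```bash
python3 -m handwheel '[[0,-0.001,-0.015,0,0,0],[0,-0.001,-0.03,0,0,0],[0,-0.001,-0.045,0,0,0],[0,-0.001,-0.06,0,0,0],[0,-0.001,-0.075,0,0,0],[0,-0.001,-0.088,0,0,0],[0,-0.001,-0.097,0,0,0],[0,-0.001,-0.098,0,0,0]]'
python3 -m handwheel '[[0,0,0,0,0,0],[0,0,0,0,0,0],[0,0,0,0,0,0],[0,0,0,0,0,0],[0,0,0,0,0,0],[0,0,0,0,0,0],[0,0,0,0,0,0],[0,0,0,0,0,0]]' 0.3
```

```text
time_s: 3.5
position: [0.4702, 0.3099, 0.0982]
tcp_rot: [[-0.923, 0.385, -0.003], [0.385, 0.923, -0.001], [0.002, -0.002, -1.0]]
force: [-0.9, -0.0, 0.1]
opening: 1.0
grasp_force: 0.0
time_s: 4.17
position: [0.4713, 0.3095, 0.1003]
tcp_rot: [[-0.923, 0.385, 0.0], [0.385, 0.923, -0.0], [-0.0, -0.0, -1.0]]
force: [-1.3, -2.4, 6.7]
opening: 0.73
grasp_force: 30.0
```

```bash
python3 -m handwheel '[[0,0,0.004,0,0,0],[0,0,0.012,0,0,0],[0,0,0.024,0,0,0],[0,0,0.036,0,0,0],[0,0,0.048,0,0,0],[0,0,0.056,0,0,0],[0,0,0.06,0,0,0],[0,0,0.06,0,0,0]]'
python3 -m handwheel '[[0.007,-0.005,0,0,0,0],[0.025,-0.017,0,0,0,0],[0.05,-0.033,0,0,0,0],[0.075,-0.05,0,0,0,0],[0.1,-0.067,0,0,0,0],[0.125,-0.083,0,0,0,0],[0.145,-0.096,0,0,0,0],[0.157,-0.104,0,0,0,0]]'
python3 -m handwheel '[[0.007,-0.004,0,0,0,0],[0.0097,-0.006,0,0,0,0],[0.0097,-0.006,-0.008,0,0,0],[0.0097,-0.006,-0.02,0,0,0],[0.0097,-0.006,-0.035,0,0,0],[0.0097,-0.006,-0.05,0,0,0],[0.0097,-0.006,-0.06,0,0,0],[0.0097,-0.006,-0.066,0,0,0]]'
```

```text
time_s: 4.83
position: [0.4717, 0.3102, 0.1605]
tcp_rot: [[-0.923, 0.385, 0.002], [0.385, 0.923, 0.001], [-0.001, 0.002, -1.0]]
force: [0.2, 0.1, -2.8]
opening: 0.727
grasp_force: 30.0
time_s: 5.5
position: [0.6309, 0.2033, 0.1584]
tcp_rot: [[-0.922, 0.387, 0.001], [0.387, 0.922, -0.001], [-0.001, -0.0, -1.0]]
force: [0.6, -0.4, -1.0]
opening: 0.728
grasp_force: 30.0
time_s: 6.17
position: [0.6353, 0.2006, 0.091]
tcp_rot: [[-0.923, 0.384, -0.005], [0.384, 0.923, -0.0], [0.004, -0.002, -1.0]]
force: [-0.5, 0.1, -2.2]
opening: 0.729
grasp_force: 30.0
```

```bash
python3 - <<'E'
from h import *
for c in ('top','scene'):
    p,C=grab(c,c+'1')
    B=C[box(C,.56,.72,.12,.28,.03,.2)];zz=np.percentile(B[:,2],98);
    m=(B[:,2]<.1);print(c,np.round(np.percentile(B[m][:,2],[2,50,98]),3))
    K=C[box(C,.56,.72,.12,.28,.003,.011)];print('coaster',circ(K,.05),rect(K))
E
cp pics/scene1.png pics/s1.png
```

```text
Traceback (most recent call last):
IndexError: index -1 is out of bounds for axis 0 with size 0
cp: cannot stat 'pics/scene1.png': No such file or directory
```

```bash
python3 -m handwheel '[[0,0,-0.008,0,0,0],[0,0,-0.016,0,0,0],[0,0,-0.022,0,0,0],[0,0,-0.026,0,0,0],[0,0,-0.029,0,0,0],[0,0,-0.031,0,0,0],[0,0,-0.032,0,0,0],[0,0,-0.032,0,0,0]]'
python3 - <<'E'
from h import *
print(bot.read_state()['force'],bot.read_state()['position'])
p,C=grab('scene','scene1')
B=C[box(C,.56,.72,.12,.28,.02,.15)];print(len(B),np.percentile(B[:,2],[2,50,98]))
E
```

```text
time_s: 6.88
position: [0.638, 0.1998, 0.0616]
tcp_rot: [[-0.923, 0.386, 0.0], [0.386, 0.923, 0.0], [-0.0, 0.0, -1.0]]
force: [-1.2, -0.8, -3.2]
opening: 0.731
grasp_force: 30.0
[-1.21198729 -0.82779199 -3.24239146] [0.63804809 0.19978893 0.06162112]
1661 [0.02799377 0.12117566 0.14977508]
```

View pics/scene1.png

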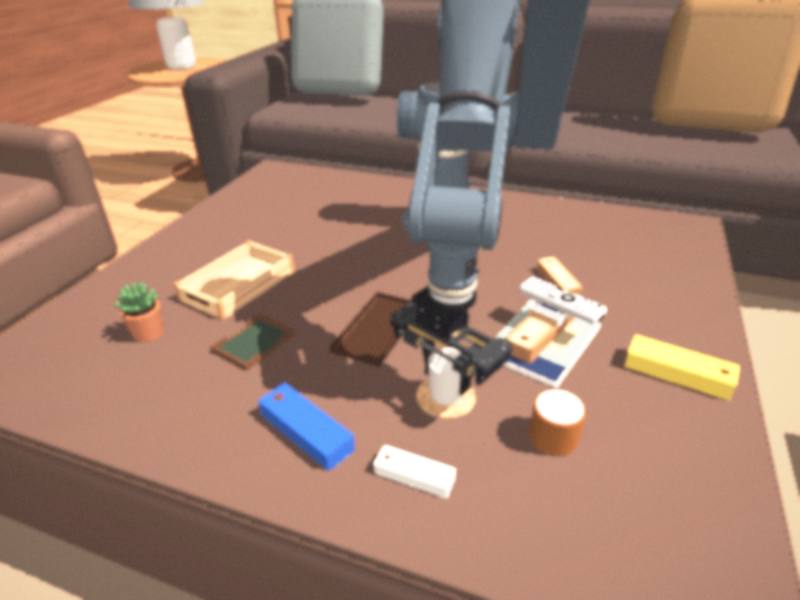

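The picture shows the beaker upright in the jaws at (445,378), just above the coaster (445,397); the remote and the rest of the pile are undisturbed. I'll ease it down and release.

```bash
python3 -m handwheel '[[0,0,-0.0005,0,0,0],[0,0,-0.001,0,0,0],[0,0,-0.0015,0,0,0],[0,0,-0.0015,0,0,0],[0,0,-0.0015,0,0,0],[0,0,-0.0015,0,0,0],[0,0,-0.0015,0,0,0],[0,0,-0.0015,0,0,0]]'
```

```text
time_s: 7.6
position: [0.6383, 0.1998, 0.0613]
tcp_rot: [[-0.923, 0.385, 0.001], [0.385, 0.923, 0.0], [-0.001, 0.0, -1.0]]
force: [-1.6, -1.1, 5.9]
opening: 0.728
grasp_force: 30.0
```

```bash
python3 -m handwheel '[[0,0,0,0,0,0],[0,0,0,0,0,0],[0,0,0,0,0,0],[0,0,0,0,0,0],[0,0,0,0,0,0],[0,0,0.01,0,0,0],[0,0,0.03,0,0,0],[0,0,0.05,0,0,0]]' 1
python3 -m handwheel '[[0,0,0.03,0,0,0],[0,0,0.06,0,0,0],[0,0,0.09,0,0,0],[0,0,0.12,0,0,0],[0,0,0.13,0,0,0],[-0.02,-0.02,0.13,0,0,0],[-0.04,-0.05,0.13,0,0,0],[-0.06,-0.08,0.13,0,0,0]]'
python3 - <<'E'
from h import *
s=bot.read_state();print(s['position'],s['force'])
for c in ('top','scene'):
    p,C=grab(c,c+'2')
    B=C[box(C,.56,.72,.14,.28,.076,.09)];print(c,len(B),rect(B) if len(B) else 0, circ(B,.03) if len(B) else 0)
    for nm,z0,z1 in(('remote',.076,.092),('cards',.059,.067),('box',.040,.05)):
        m=box(C,.30,.56,.2,.45,z0,z1)
        n,l,st,ce=cv2.connectedComponentsWithStats(m.astype(np.uint8))
        for i in range(1,n):
            if st[i,4]>25: R=C[l==i];print(nm,rect(R),np.median(R[:,2]))
E
```

```text
time_s: 8.27
position: [0.6372, 0.1998, 0.1101]
tcp_rot: [[-0.923, 0.386, -0.002], [0.386, 0.923, -0.0], [0.002, -0.001, -1.0]]
force: [-0.8, -0.1, 0.1]
opening: 0.998
grasp_force: 0.0
time_s: 8.93
position: [0.5768, 0.1197, 0.2401]
tcp_rot: [[-0.924, 0.383, 0.0], [0.383, 0.924, -0.0], [-0.0, 0.0, -1.0]]
force: [-0.5, -0.2, -0.2]
opening: 1.0
grasp_force: 0.0
[0.57679739 0.11973262 0.24008459] [-0.46165325 -0.18899016 -0.16018779]
top 0 0 0
remote (array([391., 354.]), array([161.,  46.]), 66.6, 776) 0.08382514462491873
cards (array([419., 332.]), array([63., 24.]), 66.5, 136) 0.06360686192436306
cards (array([354., 358.]), array([63., 21.]), 67.9, 117) 0.06378601812283631
box (array([469., 313.]), array([87., 56.]), -20.8, 451) 0.04559077487200265
scene 152 (array([637., 200.]), array([63., 63.]), -37.5, 152) (array([638.2, 200.7]), np.float64(1.5))
remote (array([391., 352.]), array([159.,  46.]), 67.5, 571) 0.08399912876296113
cards (array([415., 331.]), array([64., 31.]), 67.9, 149) 0.06428167733142764
box (array([459., 315.]), array([108.,  61.]), -21.8, 435) 0.04602114793317332
```

The beaker stands about 1 mm off the coaster centre, rim at about 0.081. Next the remote, centre (0.391, 0.353), with the jaws turned by -90°.

```bash
python3 -m handwheel '[[-0.008,0.01,0,0,0,-0.03],[-0.025,0.03,0,0,0,-0.08],[-0.045,0.055,0,0,0,-0.13],[-0.065,0.08,0,0,0,-0.18],[-0.085,0.105,0,0,0,-0.23],[-0.105,0.13,0,0,0,-0.28],[-0.12,0.15,0,0,0,-0.33],[-0.135,0.17,0,0,0,-0.38]]'
python3 -m handwheel '[[-0.013,0.015,0,0,0,-0.05],[-0.026,0.03,0,0,0,-0.1],[-0.035,0.043,0,0,0,-0.15],[-0.044,0.054,0,0,0,-0.2],[-0.05,0.06,0,0,0,-0.25],[-0.052,0.0633,0,0,0,-0.3],[-0.052,0.0633,0,0,0,-0.35],[-0.052,0.0633,0,0,0,-0.4]]'
python3 -m handwheel '[[0,0,0,0,0,-0.007],[0,0,-0.01,0,0,-0.009],[0,0,-0.03,0,0,-0.009],[0,0,-0.05,0,0,-0.009],[0,0,-0.07,0,0,-0.009],[0,0,-0.09,0,0,-0.009],[0,0,-0.1,0,0,-0.009],[0,0,-0.1,0,0,-0.009]]'
python3 -c "
from rig import bot;s=bot.read_state();print(s['position'],s['joint_positions'],s['tcp_rot'][:,1])"
```

```text
time_s: 9.7
position: [0.4418, 0.2914, 0.2399]
tcp_rot: [[-0.399, 0.917, -0.0], [0.917, 0.399, 0.0], [0.0, -0.0, -1.0]]
force: [0.5, 0.0, -0.4]
opening: 1.0
grasp_force: 0.0
time_s: 10.37
position: [0.3906, 0.354, 0.2399]
tcp_rot: [[0.379, 0.925, -0.0], [0.925, -0.379, 0.0], [0.0, -0.0, -1.0]]
force: [-0.0, -0.5, 0.3]
opening: 0.999
grasp_force: 0.0
time_s: 11.03
position: [0.3894, 0.3522, 0.1374]
tcp_rot: [[0.391, 0.92, -0.005], [0.92, -0.391, -0.003], [-0.005, -0.004, -1.0]]
force: [0.2, 0.0, 0.4]
opening: 0.997
grasp_force: 0.0
[0.38938034 0.35215999 0.13736452] [2.99188049e+01 3.21204668e+01 1.01936189e+02 4.69581523e-03
 4.62821382e+01 5.29514560e+01] [ 0.9202505  -0.39131315 -0.00360957]
```

```bash
python3 -m handwheel '[[0,0,-0.01,0,0,0],[0,0,-0.02,0,0,0],[0,0,-0.03,0,0,0],[0,0,-0.038,0,0,0],[0,0,-0.044,0,0,0],[0,0,-0.047,0,0,0],[0,0,-0.0485,0,0,0],[0,0,-0.0485,0,0,0]]'
python3 -m handwheel '[[0,0,0,0,0,0],[0,0,0,0,0,0],[0,0,0,0,0,0],[0,0,0,0,0,0],[0,0,0,0,0,0],[0,0,0,0,0,0],[0,0,0,0,0,0],[0,0,0,0,0,0]]' -0.1
python3 -m handwheel '[[0,0,0.002,0,0,0],[0,0,0.006,0,0,0],[0,0,0.012,0,0,0],[0,0,0.02,0,0,0],[0,0,0.03,0,0,0],[0,0,0.04,0,0,0],[0,0,0.045,0,0,0],[0,0,0.045,0,0,0]]'
python3 - <<'E'
from h import *
p,C=grab('scene','scene3');cv2.imwrite('pics/crop3.png',cv2.resize(p[130:270,270:430],(800,700))[:600])
E
```

```text
time_s: 11.7
position: [0.3908, 0.3531, 0.0913]
tcp_rot: [[0.392, 0.92, -0.0], [0.92, -0.392, -0.0], [-0.0, -0.0, -1.0]]
force: [-0.0, 0.6, -0.2]
opening: 0.998
grasp_force: 0.0
time_s: 12.37
position: [0.3906, 0.3531, 0.0916]
tcp_rot: [[0.392, 0.92, -0.0], [0.92, -0.392, 0.0], [-0.0, -0.0, -1.0]]
force: [-1.0, 0.5, 0.7]
opening: 0.528
grasp_force: 30.0
time_s: 13.03
position: [0.3918, 0.3537, 0.1385]
tcp_rot: [[0.392, 0.92, 0.003], [0.92, -0.392, 0.002], [0.003, 0.002, -1.0]]
force: [0.7, -0.0, -1.2]
opening: 0.523
grasp_force: 30.0
```

View pics/crop3.png

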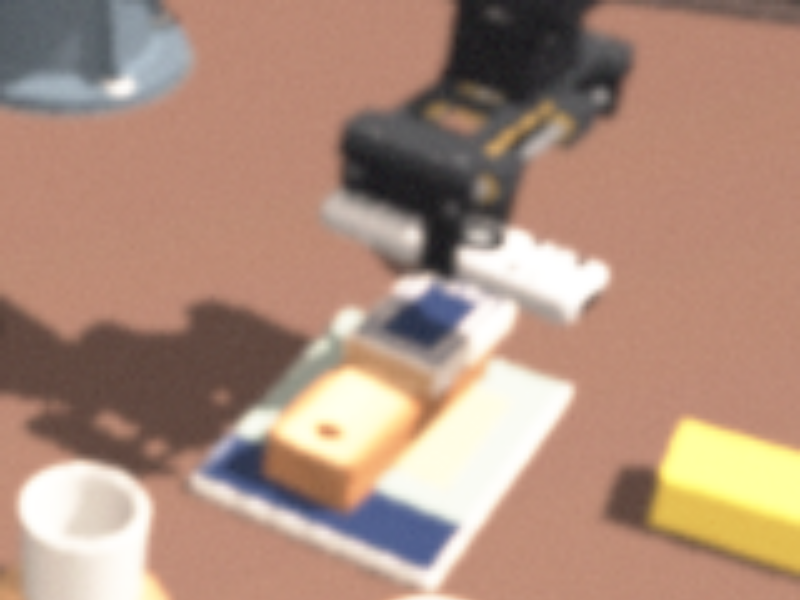

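The crop shows the remote lifted level, (370,225) to (560,285), and the cards undisturbed on the box, (440,330). I carry it to the tray, centre (0.4995, 0.0195), axis -4.2°.

```bash
python3 -m handwheel '[[0.003,-0.01,0.002,0,0,-0.02],[0.01,-0.03,0.005,0,0,-0.06],[0.018,-0.055,0.01,0,0,-0.1],[0.026,-0.08,0.01,0,0,-0.15],[0.034,-0.105,0.01,0,0,-0.2],[0.042,-0.13,0.01,0,0,-0.25],[0.05,-0.155,0.01,0,0,-0.3],[0.058,-0.18,0.01,0,0,-0.345]]'
python3 -m handwheel '[[0.008,-0.025,0,0,0,-0.045],[0.016,-0.05,0,0,0,-0.09],[0.024,-0.075,0,0,0,-0.14],[0.032,-0.1,0,0,0,-0.19],[0.04,-0.125,0,0,0,-0.23],[0.046,-0.143,0,0,0,-0.26],[0.0505,-0.1535,0,0,0,-0.276],[0.0505,-0.1535,0,0,0,-0.276]]'
python3 -m handwheel '[[0,0,-0.01,0,0,0],[0,0,-0.025,0,0,0],[0,0,-0.045,0,0,0],[0,0,-0.06,0,0,0],[0,0,-0.075,0,0,0],[0,0,-0.087,0,0,0],[0,0,-0.095,0,0,0],[0,0,-0.098,0,0,0]]'
python3 - <<'E'
from h import *
s=bot.read_state();print(s['position'],s['tcp_rot'][:,1])
for c in('scene','top'):
    p,C=grab(c,c+'4');K=C[box(C,.38,.62,-.1,.14,.025,.075)];print(len(K), rect(K))
E
```

```text
time_s: 13.75
position: [0.4486, 0.1712, 0.1462]
tcp_rot: [[0.891, 0.454, -0.001], [0.454, -0.891, -0.0], [-0.001, -0.0, -1.0]]
force: [-0.3, -1.0, -1.6]
opening: 0.521
grasp_force: 30.0
time_s: 14.42
position: [0.5005, 0.0172, 0.1464]
tcp_rot: [[0.997, -0.079, 0.001], [-0.079, -0.997, -0.001], [0.001, 0.001, -1.0]]
force: [-0.1, 0.2, -1.5]
opening: 0.526
grasp_force: 30.0
time_s: 15.08
position: [0.4977, 0.021, 0.0469]
tcp_rot: [[0.997, -0.072, -0.004], [-0.072, -0.997, 0.001], [-0.004, -0.001, -1.0]]
force: [0.2, -0.9, -1.9]
opening: 0.522
grasp_force: 30.0
[0.49770213 0.02099311 0.0469264 ] [-7.22207931e-02 -9.97388512e-01 -5.59555209e-04]
544 (array([504.,  22.]), array([148.,  74.]), 7.2, 544)
1 (array([576.,  -0.]), array([0., 0.]), 0.0, 1)
```

View pics/scene4.png

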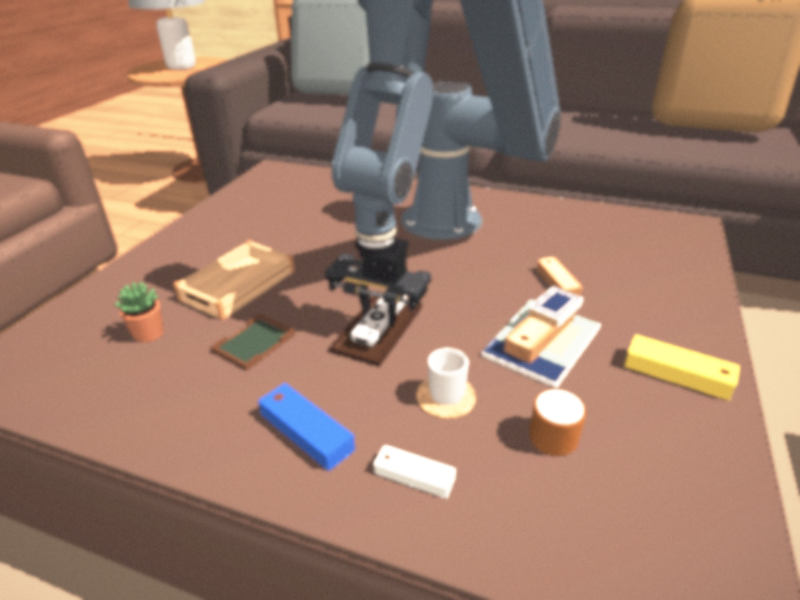

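The remote (375,315) is held lengthwise over the tray (378,327), and the beaker (447,375) stands on the coaster. I lower the remote slowly.

```bash
python3 -m handwheel '[[0,0,-0.004,0,0,0],[0,0,-0.007,0,0,0],[0,0,-0.01,0,0,0],[0,0,-0.012,0,0,0],[0,0,-0.013,0,0,0],[0,0,-0.014,0,0,0],[0,0,-0.014,0,0,0],[0,0,-0.014,0,0,0]]'
python3 -m handwheel '[[0,0,-0.0005,0,0,0],[0,0,-0.001,0,0,0],[0,0,-0.001,0,0,0],[0,0,-0.001,0,0,0],[0,0,-0.001,0,0,0],[0,0,-0.001,0,0,0],[0,0,-0.001,0,0,0],[0,0,-0.001,0,0,0]]'
```

```text
time_s: 15.85
position: [0.4994, 0.0196, 0.0346]
tcp_rot: [[0.997, -0.074, 0.0], [-0.074, -0.997, 0.0], [0.0, -0.0, -1.0]]
force: [-0.5, -0.2, -1.8]
opening: 0.529
grasp_force: 30.0
time_s: 16.52
position: [0.4995, 0.0196, 0.0336]
tcp_rot: [[0.997, -0.074, 0.0], [-0.074, -0.997, -0.0], [0.0, 0.0, -1.0]]
force: [-0.1, 0.3, -0.5]
opening: 0.528
grasp_force: 30.0
```

```bash
python3 -m handwheel '[[0,0,-0.0003,0,0,0],[0,0,-0.0007,0,0,0],[0,0,-0.001,0,0,0],[0,0,-0.001,0,0,0],[0,0,-0.001,0,0,0],[0,0,-0.001,0,0,0],[0,0,-0.001,0,0,0],[0,0,-0.001,0,0,0]]'
python3 -m handwheel '[[0,0,0,0,0,0],[0,0,0,0,0,0],[0,0,0,0,0,0],[0,0,0,0,0,0],[0,0,0,0,0,0],[0,0,0,0,0,0],[0,0,0,0,0,0],[0,0,0,0,0,0]]' 0.3
python3 -m handwheel '[[0,0,0.005,0,0,0],[0,0,0.015,0,0,0],[0,0,0.03,0,0,0],[0,0,0.06,0,0,0],[0,0,0.09,0,0,0],[0,0,0.12,0,0,0],[0,0,0.15,0,0,0],[0,0,0.16,0,0,0]]'
```

```text
time_s: 17.18
position: [0.4995, 0.0196, 0.0336]
tcp_rot: [[0.997, -0.074, 0.001], [-0.074, -0.997, -0.0], [0.001, 0.0, -1.0]]
force: [-1.4, -0.3, 9.4]
opening: 0.524
grasp_force: 30.0
time_s: 17.85
position: [0.4994, 0.0196, 0.0325]
tcp_rot: [[0.997, -0.074, -0.0], [-0.074, -0.997, 0.0], [-0.0, -0.0, -1.0]]
force: [0.2, 0.0, -0.1]
opening: 0.653
grasp_force: 0.0
time_s: 18.52
position: [0.5014, 0.0194, 0.1976]
tcp_rot: [[0.997, -0.074, 0.008], [-0.074, -0.997, -0.002], [0.008, 0.001, -1.0]]
force: [0.3, -0.5, 0.2]
opening: 0.648
grasp_force: 0.0
```

Run:
```python
from h import *
for c in ('top','scene'):
    p,C=grab(c,c+'5')
    for nm,a in(('remote',(.38,.62,-.05,.09,.019,.035)),('cards',(.3,.56,.2,.45,.059,.068)),('box',(.3,.56,.2,.45,.040,.05))):
        m=box(C,*a)
        n,l,st,ce=cv2.connectedComponentsWithStats(m.astype(np.uint8))
        for i in range(1,n):
            if st[i,4]>40: R=C[l==i];print(c,nm,rect(R),np.median(R[:,2]))
```

```text
top remote (array([456.,  26.]), array([48., 45.]), -8.5, 201) 0.025522261556940182
top cards (array([386., 345.]), array([93., 63.]), -21.2, 565) 0.06433151369334476
top box (array([469., 313.]), array([87., 56.]), -20.7, 451) 0.045495698353968786
scene remote (array([499.,  22.]), array([159.,  47.]), -4.3, 493) 0.025958399079119242
scene cards (array([383., 343.]), array([97., 64.]), -20.9, 415) 0.0645967979640724
scene box (array([466., 311.]), array([93., 57.]), -21.3, 424) 0.046034262150181256
```

Remote lies in its tray at (0.499, 0.021), axis -4.3°. Now the cards: centre (0.385, 0.3445), axis -21.5°.

```bash
python3 -m handwheel '[[-0.003,0.01,0,0,0,-0.01],[-0.01,0.03,0,0,0,-0.03],[-0.022,0.06,0,0,0,-0.05],[-0.033,0.095,0,0,0,-0.07],[-0.045,0.13,0,0,0,-0.09],[-0.057,0.165,0,0,0,-0.11],[-0.07,0.2,0,0,0,-0.13],[-0.08,0.23,0,0,0,-0.151]]' 1
python3 -m handwheel '[[-0.011,0.03,0,0,0,0],[-0.02,0.055,0,0,0,0],[-0.028,0.077,0,0,0,0],[-0.033,0.09,0,0,0,0],[-0.0345,0.095,-0.01,0,0,0],[-0.0345,0.095,-0.025,0,0,0],[-0.0345,0.095,-0.04,0,0,0],[-0.0345,0.095,-0.05,0,0,0]]'
python3 -m handwheel '[[0,0,-0.015,0,0,0],[0,0,-0.03,0,0,0],[0,0,-0.045,0,0,0],[0,0,-0.055,0,0,0],[0,0,-0.063,0,0,0],[0,0,-0.068,0,0,0],[0,0,-0.07,0,0,0],[0,0,-0.07,0,0,0]]'
python3 -c "
from rig import bot;s=bot.read_state();print(s['position'],s['joint_positions'],s['tcp_rot'][:,1])"
```

```text
time_s: 19.28
position: [0.417, 0.2511, 0.1916]
tcp_rot: [[0.929, -0.369, -0.003], [-0.369, -0.929, -0.001], [-0.003, 0.002, -1.0]]
force: [-0.2, -0.3, -0.4]
opening: 0.991
grasp_force: 0.0
time_s: 19.95
position: [0.3836, 0.3435, 0.1402]
tcp_rot: [[0.93, -0.367, -0.003], [-0.367, -0.93, -0.002], [-0.002, 0.003, -1.0]]
force: [-0.0, -0.8, -0.8]
opening: 1.001
grasp_force: 0.0
time_s: 20.62
position: [0.3849, 0.3445, 0.0723]
tcp_rot: [[0.93, -0.368, -0.0], [-0.368, -0.93, -0.0], [-0.0, 0.0, -1.0]]
force: [0.3, -0.1, -0.4]
opening: 1.006
grasp_force: 0.0
[0.38491028 0.34448602 0.07226832] [ 2.94194065e+01  3.82758863e+01  1.05359003e+02 -1.30619767e-03
  3.63896508e+01  1.40985566e+02] [-3.67558208e-01 -9.30000455e-01  3.41304369e-04]
```

```bash
python3 -m handwheel '[[0,0,0,0,0,0],[0,0,0,0,0,0],[0,0,0,0,0,0],[0,0,0,0,0,0],[0,0,0,0,0,0],[0,0,0,0,0,0],[0,0,0,0,0,0],[0,0,0,0,0,0]]' 0.2
python3 -m handwheel '[[0,0,0.002,0,0,0],[0,0,0.006,0,0,0],[0,0,0.014,0,0,0],[0,0,0.025,0,0,0],[0,0,0.04,0,0,0],[0,0,0.055,0,0,0],[0,0,0.06,0,0,0],[0,0,0.06,0,0,0]]'
python3 - <<'E'
from h import *
for c in ('top','scene'):
    p,C=grab(c,c+'6')
    m=box(C,.3,.56,.2,.45,.040,.05);n,l,st,ce=cv2.connectedComponentsWithStats(m.astype(np.uint8))
    for i in range(1,n):
        if st[i,4]>40: R=C[l==i];print(c,'box',rect(R),np.median(R[:,2]))
    if c=='scene':cv2.imwrite('pics/crop6.png',cv2.resize(p[130:250,290:430],(700,600)))
E
```

```text
time_s: 21.28
position: [0.3848, 0.3445, 0.0729]
tcp_rot: [[0.93, -0.367, -0.0], [-0.367, -0.93, -0.0], [-0.0, 0.0, -1.0]]
force: [-0.9, -1.7, 5.6]
opening: 0.724
grasp_force: 30.0
time_s: 21.95
position: [0.3858, 0.3453, 0.1341]
tcp_rot: [[0.93, -0.367, 0.003], [-0.367, -0.93, 0.002], [0.002, -0.003, -1.0]]
force: [0.3, -0.2, -1.5]
opening: 0.717
grasp_force: 30.0
top box (array([460., 317.]), array([107.,  55.]), -20.8, 497) 0.04552967789358172
scene box (array([428., 327.]), array([176.,  56.]), -20.8, 722) 0.045951525235234936
```

View pics/crop6.png

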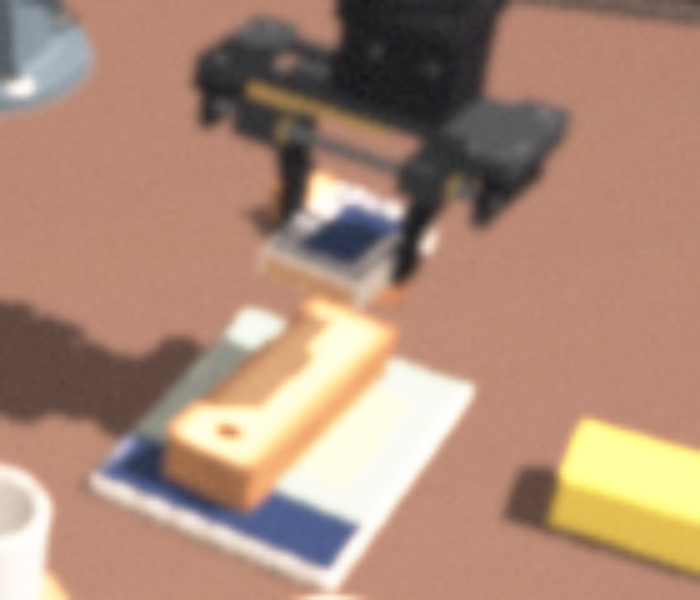

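The crop shows the pack held level, (325,245), and the box bare with its lid up and the notch at (228,430). I carry the pack to the card tray, (0.6215, -0.193), +7°.

```bash
python3 -m handwheel '[[0.003,-0.007,0,0,0,0.005],[0.01,-0.02,0,0,0,0.01],[0.02,-0.045,0,0,0,0.02],[0.033,-0.075,0,0,0,0.03],[0.046,-0.105,0,0,0,0.04],[0.06,-0.136,0,0,0,0.05],[0.074,-0.168,0,0,0,0.06],[0.088,-0.2,0,0,0,0.063]]'
python3 -m handwheel '[[0.014,-0.032,0,0,0,0],[0.028,-0.064,0,0,0,0],[0.042,-0.096,0,0,0,0],[0.056,-0.128,0,0,0,0],[0.07,-0.16,0,0,0,0],[0.084,-0.192,0,0,0,0],[0.098,-0.224,0,0,0,0],[0.11,-0.25,0,0,0,0]]'
python3 -m handwheel '[[0.011,-0.025,0,0,0,0],[0.021,-0.048,0,0,0,0],[0.03,-0.068,0,0,0,0],[0.036,-0.081,0,0,0,0],[0.0385,-0.088,0,0,0,0],[0.0385,-0.088,-0.01,0,0,0],[0.0385,-0.088,-0.03,0,0,0],[0.0385,-0.088,-0.045,0,0,0]]'
python3 -m handwheel '[[0,0,-0.01,0,0,0],[0,0,-0.017,0,0,0],[0,0,-0.022,0,0,0],[0,0,-0.026,0,0,0],[0,0,-0.029,0,0,0],[0,0,-0.03,0,0,0],[0,0,-0.03,0,0,0],[0,0,-0.03,0,0,0]]'
python3 - <<'E'
from h import *
p,C=grab('scene','scene7');cv2.imwrite('pics/crop7.png',cv2.resize(p[140:260,90:230],(700,600)))
E
```

```text
time_s: 22.72
position: [0.4726, 0.1431, 0.1315]
tcp_rot: [[0.969, -0.247, -0.002], [-0.247, -0.969, -0.0], [-0.002, 0.001, -1.0]]
force: [0.2, -0.2, -1.2]
opening: 0.721
grasp_force: 30.0
time_s: 23.38
position: [0.5832, -0.1079, 0.1312]
tcp_rot: [[0.969, -0.249, -0.001], [-0.249, -0.969, 0.0], [-0.001, 0.0, -1.0]]
force: [0.8, 0.9, -0.5]
opening: 0.723
grasp_force: 30.0
time_s: 24.05
position: [0.62, -0.1919, 0.0855]
tcp_rot: [[0.969, -0.247, -0.003], [-0.247, -0.969, 0.002], [-0.003, -0.001, -1.0]]
force: [-0.2, -0.1, -1.7]
opening: 0.715
grasp_force: 30.0
time_s: 24.72
position: [0.6217, -0.1935, 0.0581]
tcp_rot: [[0.969, -0.248, 0.001], [-0.248, -0.969, -0.0], [0.001, 0.0, -1.0]]
force: [-0.1, 0.2, -0.5]
opening: 0.722
grasp_force: 30.0
```

View pics/crop7.png

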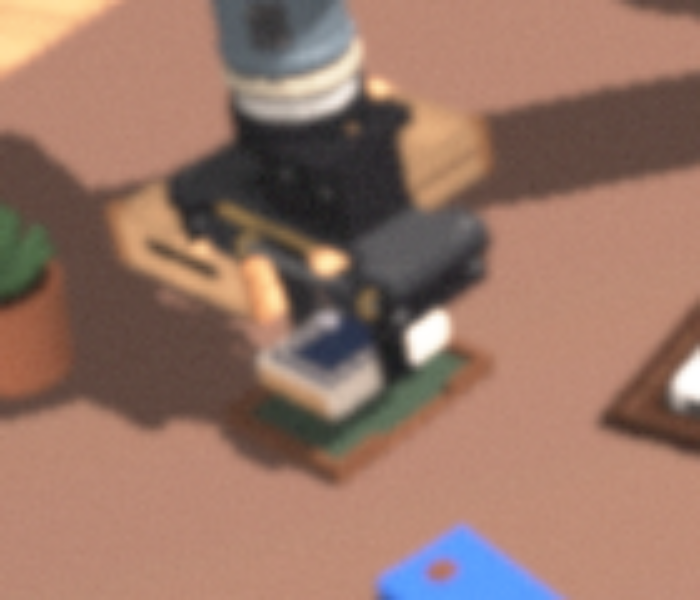

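The pack (325,365) is held level over the card tray (360,400), with the long side on the notches. I lower it.

```bash
python3 -m handwheel '[[0,0,-0.007,0,0,0],[0,0,-0.013,0,0,0],[0,0,-0.018,0,0,0],[0,0,-0.021,0,0,0],[0,0,-0.023,0,0,0],[0,0,-0.024,0,0,0],[0,0,-0.024,0,0,0],[0,0,-0.024,0,0,0]]'
python3 -m handwheel '[[0,0,-0.0005,0,0,0],[0,0,-0.001,0,0,0],[0,0,-0.001,0,0,0],[0,0,-0.001,0,0,0],[0,0,-0.001,0,0,0],[0,0,-0.001,0,0,0],[0,0,-0.001,0,0,0],[0,0,-0.001,0,0,0]]'
```

```text
time_s: 25.43
position: [0.6216, -0.1935, 0.0336]
tcp_rot: [[0.969, -0.248, 0.0], [-0.248, -0.969, -0.0], [0.0, 0.0, -1.0]]
force: [0.7, 0.5, -1.1]
opening: 0.722
grasp_force: 30.0
time_s: 26.1
position: [0.6217, -0.1935, 0.033]
tcp_rot: [[0.969, -0.248, 0.001], [-0.248, -0.969, -0.0], [0.001, 0.0, -1.0]]
force: [0.1, 0.2, 4.2]
opening: 0.722
grasp_force: 30.0
```

```bash
python3 -m handwheel '[[0,0,0,0,0,0],[0,0,0,0,0,0],[0,0,0,0,0,0],[0,0,0,0,0,0],[0,0,0,0,0,0],[0,0,0,0,0,0],[0,0,0,0,0,0],[0,0,0,0,0,0]]' 0.75
python3 -m handwheel '[[0,0,0.005,0,0,0],[0,0,0.015,0,0,0],[0,0,0.035,0,0,0],[0,0,0.06,0,0,0],[-0.01,0.02,0.09,0,0,0],[-0.02,0.05,0.11,0,0,0],[-0.04,0.08,0.12,0,0,0],[-0.05,0.11,0.12,0,0,0]]'
python3 - <<'E'
from h import *
for c in ('top','scene'):
    p,C=grab(c,c+'8')
    for nm,a in(('cards',(.54,.7,-.28,-.1,.017,.035)),('box',(.3,.56,.2,.45,.040,.05)),('remote',(.38,.62,-.05,.09,.019,.035))):
        m=box(C,*a)
        n,l,st,ce=cv2.connectedComponentsWithStats(m.astype(np.uint8))
        for i in range(1,n):
            if st[i,4]>40: R=C[l==i];print(c,nm,rect(R),np.median(R[:,2]))
E
```

```text
time_s: 26.77
position: [0.6214, -0.1934, 0.0325]
tcp_rot: [[0.969, -0.248, 0.0], [-0.248, -0.969, 0.0], [-0.0, -0.0, -1.0]]
force: [-0.1, -0.5, -0.7]
opening: 0.875
grasp_force: 0.0
time_s: 27.43
position: [0.5714, -0.0829, 0.1564]
tcp_rot: [[0.969, -0.249, 0.005], [-0.249, -0.969, -0.002], [0.005, 0.0, -1.0]]
force: [-0.3, -1.2, -0.8]
opening: 0.874
grasp_force: 0.0
top box (array([430., 328.]), array([170.,  56.]), -20.9, 897) 0.04563861854879641
top remote (array([499.,  23.]), array([159.,  46.]), -4.5, 670) 0.025969437089724733
scene cards (array([ 623., -191.]), array([93., 70.]), -15.7, 459) 0.024187020362608586
scene box (array([428., 326.]), array([174.,  57.]), -20.8, 716) 0.04592673047119688
scene remote (array([497.,  22.]), array([162.,  46.]), -4.4, 496) 0.02604911736387896
```

Cards lie at about (0.623, -0.192) in their tray and the remote is still well placed. Now the domino box: (0.429, 0.3275), axis -20.9°, top at 0.0457.

```bash
python3 -m handwheel '[[-0.003,0.008,0,0,0,-0.01],[-0.01,0.03,0,0,0,-0.02],[-0.021,0.06,0,0,0,-0.03],[-0.033,0.095,0,0,0,-0.04],[-0.045,0.13,0,0,0,-0.05],[-0.057,0.165,0,0,0,-0.0575],[-0.069,0.2,0,0,0,-0.0575],[-0.081,0.235,0,0,0,-0.0575]]' 1
python3 -m handwheel '[[-0.012,0.035,0,0,0,0],[-0.024,0.07,0,0,0,0],[-0.036,0.105,0,0,0,0],[-0.047,0.135,0,0,0,0],[-0.056,0.16,0,0,0,0],[-0.0615,0.176,0,0,0,0],[-0.0615,0.176,-0.01,0,0,0],[-0.0615,0.176,-0.025,0,0,0]]'
python3 -m handwheel '[[0,0,-0.015,0,0,0],[0,0,-0.03,0,0,0],[0,0,-0.045,0,0,0],[0,0,-0.058,0,0,0],[0,0,-0.069,0,0,0],[0,0,-0.076,0,0,0],[0,0,-0.08,0,0,0],[0,0,-0.081,0,0,0]]'
python3 -c "
from rig import bot;s=bot.read_state();print(s['position'],s['joint_positions'],s['tcp_rot'][:,1])"
```

```text
time_s: 28.2
position: [0.4906, 0.1527, 0.1533]
tcp_rot: [[0.934, -0.358, 0.002], [-0.358, -0.934, 0.0], [0.002, -0.001, -1.0]]
force: [1.2, -0.5, -0.3]
opening: 1.001
grasp_force: 0.0
time_s: 28.87
position: [0.4304, 0.329, 0.1288]
tcp_rot: [[0.935, -0.355, 0.005], [-0.355, -0.935, 0.002], [0.004, -0.004, -1.0]]
force: [0.5, -0.4, 0.0]
opening: 1.001
grasp_force: 0.0
time_s: 29.53
position: [0.429, 0.3272, 0.0459]
tcp_rot: [[0.934, -0.358, -0.001], [-0.358, -0.934, -0.0], [-0.001, 0.001, -1.0]]
force: [0.3, 0.3, 0.1]
opening: 1.004
grasp_force: 0.0
[0.42903726 0.327162   0.04594378] [ 2.54578098e+01  4.19679366e+01  1.02462499e+02 -8.72202142e-03
  3.56174665e+01  1.36419355e+02] [-3.57625448e-01 -9.33864869e-01  6.66685919e-04]
```

```bash
python3 -m handwheel '[[0,0,0,0,0,0],[0,0,0,0,0,0],[0,0,0,0,0,0],[0,0,0,0,0,0],[0,0,0,0,0,0],[0,0,0,0,0,0],[0,0,0,0,0,0],[0,0,0,0,0,0]]' 0
python3 -m handwheel '[[0,0,0.003,0,0,0],[0,0,0.01,0,0,0],[0,0,0.02,0,0,0],[0,0,0.033,0,0,0],[0,0,0.048,0,0,0],[0,0,0.062,0,0,0],[0,0,0.07,0,0,0],[0,0,0.07,0,0,0]]'
python3 -m handwheel '[[0,-0.005,0,0,0,0.005],[0.001,-0.02,0,0,0,0.015],[0.002,-0.045,0,0,0,0.025],[0.003,-0.075,0,0,0,0.035],[0.004,-0.105,0,0,0,0.045],[0.005,-0.135,0,0,0,0.055],[0.006,-0.165,0,0,0,0.065],[0.007,-0.195,0,0,0,0.076]]'
python3 -m handwheel '[[0.001,-0.03,0,0,0,0],[0.002,-0.06,0,0,0,0],[0.003,-0.09,0,0,0,0],[0.004,-0.12,0,0,0,0],[0.005,-0.15,0,0,0,0],[0.006,-0.18,0,0,0,0],[0.007,-0.21,0,0,0,0],[0.008,-0.24,0,0,0,0]]'
python3 -m handwheel '[[0.001,-0.03,0,0,0,0],[0.002,-0.06,0,0,0,0],[0.003,-0.09,0,0,0,0],[0.005,-0.12,0,0,0,0],[0.007,-0.15,0,0,0,0],[0.009,-0.18,0,0,0,0],[0.01,-0.205,0,0,0,0],[0.011,-0.22,0,0,0,0]]'
python3 -m handwheel '[[0,-0.009,0,0,0,0],[0,-0.012,0,0,0,0],[0,-0.012,0,0,0,0],[0,-0.012,-0.004,0,0,0],[0,-0.012,-0.01,0,0,0],[0,-0.012,-0.018,0,0,0],[0,-0.012,-0.024,0,0,0],[0,-0.012,-0.024,0,0,0]]'
python3 - <<'E'
from h import *
p,C=grab('scene','scene9');cv2.imwrite('pics/crop9.png',cv2.resize(p[110:240,75:225],(690,600)))
E
```

```text
time_s: 30.2
position: [0.4284, 0.327, 0.0469]
tcp_rot: [[0.934, -0.356, -0.001], [-0.356, -0.934, -0.001], [-0.0, 0.002, -1.0]]
force: [-0.7, -3.3, 5.5]
opening: 0.633
grasp_force: 30.0
time_s: 30.87
position: [0.4301, 0.3285, 0.1187]
tcp_rot: [[0.934, -0.357, 0.004], [-0.357, -0.934, 0.002], [0.003, -0.004, -1.0]]
force: [0.0, -0.5, -4.5]
opening: 0.632
grasp_force: 30.0
time_s: 31.53
position: [0.435, 0.1311, 0.1158]
tcp_rot: [[0.978, -0.21, -0.002], [-0.21, -0.978, -0.0], [-0.002, 0.001, -1.0]]
force: [0.0, 0.3, -3.2]
opening: 0.629
grasp_force: 30.0
time_s: 32.2
position: [0.4429, -0.1088, 0.1158]
tcp_rot: [[0.977, -0.212, -0.002], [-0.212, -0.977, 0.001], [-0.002, -0.001, -1.0]]
force: [0.6, 0.4, -3.8]
opening: 0.63
grasp_force: 30.0
time_s: 32.87
position: [0.4546, -0.3306, 0.1157]
tcp_rot: [[0.977, -0.213, 0.0], [-0.213, -0.977, -0.001], [0.001, 0.001, -1.0]]
force: [-0.2, 0.0, -2.3]
opening: 0.628
grasp_force: 30.0
time_s: 33.53
position: [0.4541, -0.3378, 0.0908]
tcp_rot: [[0.978, -0.211, -0.003], [-0.211, -0.978, 0.003], [-0.003, -0.002, -1.0]]
force: [0.4, -0.6, -3.6]
opening: 0.63
grasp_force: 30.0
```

View pics/crop9.png

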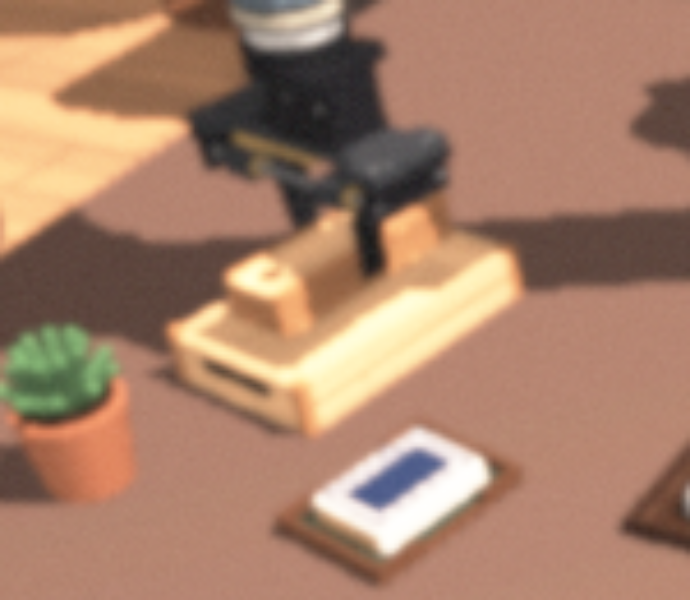

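The box (330,265) is level and in line above the crate (345,320), and the cards lie flat in their tray (400,490). I lower it.

```bash
python3 -m handwheel '[[0,0,-0.008,0,0,0],[0,0,-0.018,0,0,0],[0,0,-0.028,0,0,0],[0,0,-0.036,0,0,0],[0,0,-0.041,0,0,0],[0,0,-0.044,0,0,0],[0,0,-0.046,0,0,0],[0,0,-0.046,0,0,0]]'
python3 -m handwheel '[[0,0,-0.0005,0,0,0],[0,0,-0.001,0,0,0],[0,0,-0.001,0,0,0],[0,0,-0.001,0,0,0],[0,0,-0.001,0,0,0],[0,0,-0.001,0,0,0],[0,0,-0.001,0,0,0],[0,0,-0.001,0,0,0]]'
```

```text
time_s: 34.25
position: [0.4548, -0.3393, 0.0461]
tcp_rot: [[0.977, -0.212, -0.0], [-0.212, -0.977, 0.0], [-0.0, -0.0, -1.0]]
force: [0.1, -0.0, -3.6]
opening: 0.631
grasp_force: 30.0
time_s: 34.92
position: [0.4549, -0.3394, 0.0456]
tcp_rot: [[0.977, -0.212, 0.0], [-0.212, -0.977, -0.0], [0.0, 0.0, -1.0]]
force: [1.1, 0.2, -3.3]
opening: 0.635
grasp_force: 30.0
```

```bash
python3 -m handwheel '[[0,0,-0.0005,0,0,0],[0,0,-0.001,0,0,0],[0,0,-0.001,0,0,0],[0,0,-0.001,0,0,0],[0,0,-0.001,0,0,0],[0,0,-0.001,0,0,0],[0,0,-0.001,0,0,0],[0,0,-0.001,0,0,0]]'
```

```text
time_s: 35.58
position: [0.455, -0.3394, 0.0449]
tcp_rot: [[0.977, -0.212, 0.0], [-0.212, -0.977, -0.0], [0.0, 0.0, -1.0]]
force: [-0.7, 1.9, 4.7]
opening: 0.632
grasp_force: 30.0
```

```bash
python3 -m handwheel '[[0,0,0,0,0,0],[0,0,0,0,0,0],[0,0,0,0,0,0],[0,0,0,0,0,0],[0,0,0,0,0,0],[0,0,0,0,0,0],[0,0,0,0,0,0],[0,0,0,0,0,0]]' 0.57
python3 -m handwheel '[[0,0,0.005,0,0,0],[0,0,0.02,0,0,0],[0,0,0.04,0,0,0],[0,0,0.07,0,0,0],[0,0,0.1,0,0,0],[0,0,0.13,0,0,0],[0,0,0.16,0,0,0],[0,0,0.18,0,0,0]]'
python3 -m handwheel '[[0,0.01,0.01,0,0,0],[0,0.03,0.02,0,0,0],[0,0.05,0.02,0,0,0],[0,0.08,0.02,0,0,0],[0,0.11,0.02,0,0,0],[0,0.14,0.02,0,0,0],[0,0.16,0.02,0,0,0],[0,0.17,0.02,0,0,0]]'
python3 - <<'E'
from h import *
for c in ('top','scene'):
    p,C=grab(c,c+'10')
    for nm,a in(('box',(.33,.57,-.45,-.22,.0405,.055)),('cards',(.54,.7,-.28,-.1,.017,.035)),('remote',(.38,.62,-.05,.09,.019,.035)),('beaker',(.56,.72,.12,.28,.076,.09)),('candle',(.6,.74,.3,.46,.05,.1))):
        m=box(C,*a)
        n,l,st,ce=cv2.connectedComponentsWithStats(m.astype(np.uint8))
        for i in range(1,n):
            if st[i,4]>40: R=C[l==i];print(c,nm,rect(R),np.median(R[:,2]))
E
```

```text
time_s: 36.25
position: [0.4549, -0.3394, 0.0445]
tcp_rot: [[0.977, -0.212, 0.0], [-0.212, -0.977, -0.0], [0.0, 0.0, -1.0]]
force: [-0.7, 0.3, -0.6]
opening: 0.782
grasp_force: 0.0
time_s: 36.92
position: [0.4555, -0.34, 0.228]
tcp_rot: [[0.977, -0.212, 0.003], [-0.212, -0.977, -0.003], [0.003, 0.002, -1.0]]
force: [-0.2, -0.7, -0.0]
opening: 0.788
grasp_force: 0.0
time_s: 37.58
position: [0.4532, -0.1655, 0.2438]
tcp_rot: [[0.978, -0.209, -0.003], [-0.209, -0.978, 0.003], [-0.004, -0.002, -1.0]]
force: [-0.9, 0.2, 0.0]
opening: 0.784
grasp_force: 0.0
top box (array([ 387., -316.]), array([47., 25.]), 77.1, 90) 0.04382392221624613
top cards (array([ 623., -190.]), array([94., 64.]), -14.9, 538) 0.024245981262122976
top remote (array([499.,  22.]), array([159.,  46.]), -4.4, 674) 0.026005477691960276
top beaker (array([640., 203.]), array([62., 60.]), -1.5, 89) 0.0809976271853469
top candle (array([671., 385.]), array([75., 74.]), 62.5, 478) 0.07250506890931162
scene box (array([ 455., -337.]), array([174.,  60.]), -12.4, 446) 0.04369079025102729
scene cards (array([ 622., -192.]), array([95., 68.]), -14.4, 463) 0.024165723640980227
scene remote (array([499.,  21.]), array([161.,  47.]), -4.8, 496) 0.02603845243586418
scene beaker (array([637., 201.]), array([63., 63.]), -29.1, 151) 0.08069305808394471
scene candle (array([671., 384.]), array([75., 75.]), 51.5, 800) 0.07220705459296062
```

View pics/scene10.png

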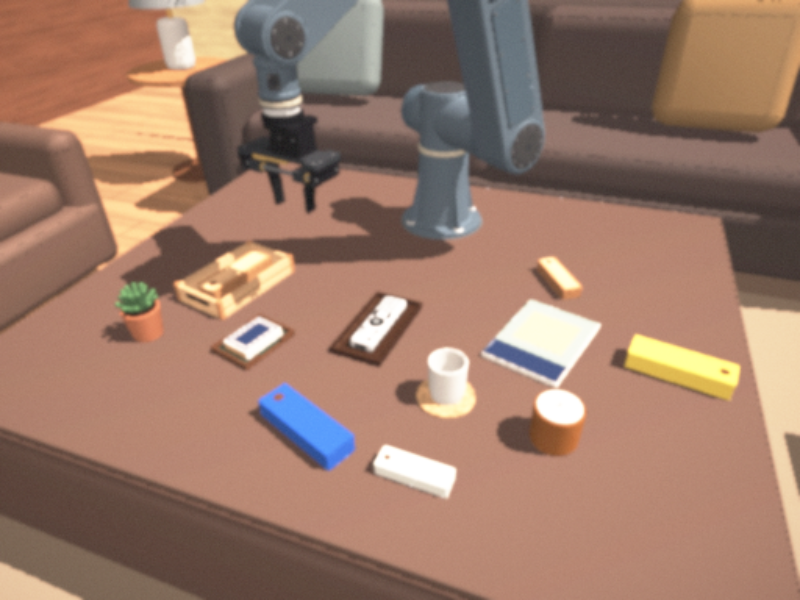

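The final picture shows everything in place: box in the crate (235,275), cards in the card tray (253,340), remote in the long tray (380,323) and beaker on the coaster (447,375). The candle and plant have not moved, and the arm is clear.

```bash
python3 -m handwheel '[[0,0,0,0,0,0],[0,0,0,0,0,0],[0,0,0,0,0,0],[0,0,0,0,0,0],[0,0,0,0,0,0],[0,0,0,0,0,0],[0,0,0,0,0,0],[0,0,0,0,0,0]]' >/dev/null; python3 -c "
from rig import bot;print(bot.hand_in())"
```

```text
the job is handed in; nothing more can be done
None
```

I handed the job in at about 38 s; the last camera check showed the beaker, remote, cards and domino box in their places within about 4 mm, and the candle and plant unmoved. The hand-in returned no verdict.

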